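Hang the portioning ladle on the carousel's empty hook

ROBOT

A 7-joint arm with a two-finger parallel gripper is mounted at the origin on the work surface. World frame = base frame: x ahead of the robot, y to its left, z up, the work surface at z = 0. Lengths are in m, angles in rad, forces in N, time in s.
With the tool pointing down it reaches from about 0.4 to 0.875 m from the base axis. Payload 6.5 kg.
Tool frame: the origin (TCP) lies on the mounting face of the last link; the fingertips stand 173 mm ahead of it and the grasp point (between the pads) lies bot.pinch_z ahead of it (bot.pinch_z is the distance from the TCP to the grasp point, in m); z points along the fingers, y is the direction in which the jaws open and shut (so a half turn about z gives the same grasp; the last joint's range is limited). The gripper opens to 85 mm and grips with 20 to 120 N. Pads are 22 mm wide; open, the fingers measure 114 mm over their backs; the gripper's body (76 mm by 85 mm) begins 54 mm behind the grasp point. The pads swing forward as they close: fully open they stand 13 mm farther back than shut.
Start: joints at [1.1, 0.536, -0.004, 1.538, 0.003, 1.067, -0.071], TCP at [0.256, -0.597, 0.405] pointing down, gripper open.
Joint ranges: [-2.7, 2.7], [-0.37, 2.16], [-1.27, 1.26], [0.24, 2.4], [-1.31, 4.45], [0.19, 1.91], [-2.76, 2.76]. Speed limits (rad/s): [2.39, 2.39, 3.14, 3.14, 3.14, 3.14, 3.14].

INTERFACE

Orientations are given as [roll, pitch, yaw] about the fixed x, y, z axes, in that order (R = Rz(yaw) Ry(pitch) Rx(roll)).
In Python, from bench import sensors, cams, job, bot gives the robot as it stands. The module is installed in compiled form; this text tells all that it offers.
- The arm moves only by the shell command python3 -m handwheel 'ROWS' [OPENING] [FORCE]. ROWS is JSON, a list of rows, each an object of numbers: "tx", "ty", "tz": the shift along the tool's x, y, z in cm; "roll": the turn about the tool's z in rad. A call has 1 to 20 rows; each row shifts and turns the pose as measured when the row begins, along the tool's axes as they then stand; what a row does not reach is not made up. A row lasts 1/12 s, in which the tool goes at most 41.7 mm and 7.16 degrees, less where a joint would pass 70% of its speed; a pose out of reach is approached as far as the arm can. A call with a gripper value outside its range is refused whole. OPENING is the finger opening in cm, from 0 to 8.54, set as the call begins (- or left out, the last holds). The fingers move at their own pace and stop on an object; FORCE is the grip in N (left out, the last holds). Time passes only in rows, so rows that do not move let the fingers close. It gives the time, the measured TCP pose, the force and the opening at its end, in the units of the state.
- sensors.observe(): the state, without advancing time (a new reading comes with each control period).
- cams.get_image(name): name is "scene" or "top" or "wrist"; returns (picture, depth): 384x512x3 uint8, red, green, blue; 384x512 float32, m along the optical axis (not along the pixel's ray), 0 where there is no reading.
- cams.camera_params(name): a dict with "fx", "fy", "cx", "cy" (pixels), "k1" (the pictures are not rectified: a ray, as slopes to the right and down, at radius r is drawn at 1 + k1 r^2 times it, then the intrinsics apply), "rvec" (rotation vector, rad) and "tvec" (3), from world to camera coordinates, as OpenCV has them; the wrist camera has in their place "mount" (4x4, takes a point from camera to tool coordinates, whose origin is the TCP and whose axes are the flange's). Camera axes: x right, y down, z forward; pixel columns grow to the right and rows downward; lengths in m; the calibration is good to about 2 mm. A picture is of the moment at which its call begins: read the wrist's pose just before it. camera_params takes no time and is no camera call.
- job.finish_job(): hands the job in, once; it reports no verdict.
The state is a dict: "t": time; "joint_pos": joint angles; "dq": joint speeds; "joint_torque": joint torques, N m; "tcp_pos": TCP position; "tcp_rot": TCP orientation; "wrist_force": force on the tool from outside, world axes, zero at the start; "moment": the same for the moment, N m; "finger_gap": opening from 0.0 (shut) to 1.0 (fully open).
Only numpy, scipy, OpenCV 4.12 (cv2) and the standard library are available. Lean on these libraries where they do the work, as an engineer would, in place of code of your own. Each camera call takes 0.05 s, during which the arm holds its last target. There are 200 camera calls.

TASK

Turn the ladle carousel until its one empty hook points to the front, over the orange mark on its foot, and only then hang the orange-handled ladle from the board on that hook by the slot in its handle, fully home in the dip of the hook. Feel your way gently: the wire hooks bend under a hard push or squeeze, and the empty one is already a little out of line. Leave everything else on the worktop where it is, and let go at the end.

Things in the scene. Friction and masses are not known exactly. Their poses are not given: they have to be found in the camera images.
- ladle: Portioning ladle, 90 to 180 g, standing on its steel bowl (60 mm across, 42 mm high) on the board. A strip shank from the bowl's -x side is cranked to the middle; from 86 mm up runs an orange handle over the bowl's middle, 30 mm wide (y), 6 mm thick (x), top at 190 mm. Origin: centre of the underside; z up. Pinch it by the handle's two narrow edges; it may hang either way round.
- ladle_slot (a point): Centre of the hanging slot through the ladle's handle: 8 mm wide (y), 28 mm high (z), open right through along x; 170 mm above the ladle's origin. The slot's upper edge is 14 mm above this point, the handle's top 20 mm. Fingers on the handle's narrow edges beside the slot leave it free for the wire.
- stand: Fixed stand of the carousel: round steel foot 170 mm across and 24 mm high, with an 18 mm post on its middle. Origin: centre of the foot's underside; z up. Its front is its -x direction, where the orange mark lies.
- front_mark (a point): The orange mark on the foot, 66 mm from the post's axis in the stand's -x direction, 21 mm above the worktop.
- carousel: Turns about the post without end, both ways; six black wire hooks 60 degrees apart on a 44 mm hub, five with other ladles, one empty. Origin: on the axis at the level wires, 235 mm up; z up; the empty hook runs along -x. Nothing on it rises over 20 mm above it. Stiff (0.3 N m: 4.6 N pushed 65 mm out), stays where left; push a wire sideways. Pressing or pinching any part over 20 N bends it.
- empty_hook (a point): Bottom of the empty hook's dip, as it should be (centre of the 5 mm wire): 96 mm from the axis along the carousel's -x, 7 mm below its origin. The real wire is bent sideways, rigidly, by an unmeasured amount up to 0.095 rad either way about the carousel's axis; heights and radii are true. Find it by feel or sight. When hung, the slot centre lies 11.5 mm below the wire's centre in the dip.
- hook_tip (a point): Round tip of the empty hook, as it should be (centre of the 5 mm wire): 112 mm from the axis along the carousel's -x, 8 mm above its origin. The wire runs level from the hub to 80 mm, slopes down to the dip at 96 mm, then up and outwards to this tip. The real tip may lie up to 11 mm to either side (bent wire); its height is true.
- board: Fixed bamboo board, 340 (x) x 460 (y) mm, 18 mm thick, on which ladle and mould stand. Origin: centre of its underside.
- mould: Pink silicone mould on the board, 176 x 226 x 36 mm, loose; leave it alone. Origin: centre of its underside.
- jar: Clear plastic jar, 84 mm across, 115 mm high, loose on the blue mat; leave it alone. Origin: centre of its underside.
- spatula: Orange spatula, 240 mm long, lying on the blue mat; leave it alone. Origin: centre of its underside.
- oil: Amber bottle, 42 mm across, 90 mm high, on the blue mat; leave it alone. Origin: centre of its underside.
- soap_a: Flower-shaped yellow soap, 46 mm across, 24 mm high, on the worktop; leave it alone. Origin: centre of its underside.
- soap_b: Cream soap bar, 52 x 36 x 24 mm, on the worktop; leave it alone. Origin: centre of its underside.
- bowl: Steel bowl, 110 mm across, 45 mm high, on the worktop behind the carousel; leave it alone. Origin: centre of its underside.

How it is judged:
On the way:
1. the empty hook points to the front, over the orange mark, and the carousel is still, with the ladle not yet at the hook (x of empty_hook in the frame of stand below -0.09 m and y of empty_hook in the frame of stand between -0.02 and 0.02 m and angular speed of carousel below 0.1 rad/s and distance between ladle_slot and empty_hook above 0.05 m), for 0.2 s.
At the end, for the whole second after the job is handed in: The empty hook points to the front (within 20 mm sideways of the mark's line); the ladle hangs in its dip, barely swinging (below 0.12 m/s): slot centre 84 to 108 mm from the axis, within 15 mm of the hook's nominal line, 12.5 to 22.5 mm below the level wire, within 0.25 rad of upright (x of empty_hook in the frame of stand below -0.09 m and y of empty_hook in the frame of stand between -0.02 and 0.02 m and x of ladle_slot in the frame of carousel between -0.108 and -0.084 m and y of ladle_slot in the frame of carousel between -0.015 and 0.015 m and z of ladle_slot in the frame of carousel between -0.0225 and -0.0125 m and angle between ladle's own z axis and vertical below 0.25 rad and linear speed of ladle below 0.12 m/s and angular speed of carousel below 0.1 rad/s); the robot touches nothing.
It fails at once if anything presses on the carousel, its hooks or the ladles it carries with more than 20 N (contact force between anything else and carousel above 20 N).
It fails at once if the orange-handled ladle tips over by more than 0.7 rad (angle between ladle's own z axis and vertical above 0.7 rad).
It fails at once if a bystander is moved by more than 25 mm (distance of any of mould, jar, spatula, oil, soap_a, soap_b, bowl from where it was at the start of the episode above 0.025 m).
It also fails if it takes over 72 s, if anything falls off the work surface, if the arm or the gripper's body presses on something with over 40 N, if the wrist force passes 120 N, or if a joint passes its speed limit or range.

## Working session

There is one attempt and no reset: what is moved stays moved. The work goes in short steps, Python scripts to look and compute and a shell command to move; the robot and the scene stay as the last step left them, time stands still between calls to the robot, and variables do not carry over. Pictures are saved under pics/ and viewed, on a budget of 10 in all, crops included, one or two more only if the job needs it, and the job is handed in when it is done.

```bash
mkdir -p pics
cat > h.py <<'E'
import numpy as np, cv2
from bench import sensors, cams, job, bot
from scipy.spatial.transform import Rotation as R
def toolT():
    s=sensors.observe(); T=np.eye(4); T[:3,:3]=R.from_euler('xyz',s['tcp_rot']).as_matrix(); T[:3,3]=s['tcp_pos']; return T
def grab(name):
    T=toolT(); p=cams.camera_params(name)
    if name=='wrist': C=T@np.array(p['mount'])
    else:
        W=np.eye(4); W[:3,:3]=cv2.Rodrigues(np.array(p['rvec'],float))[0]; W[:3,3]=np.ravel(p['tvec']); C=np.linalg.inv(W)
    im,d=cams.get_image(name); return im,d,p,C
def slopes(p,uv):
    uv=np.atleast_2d(np.array(uv,float)); q=np.c_[(uv[:,0]-p['cx'])/p['fx'],(uv[:,1]-p['cy'])/p['fy']]; s=q.copy()
    for _ in range(20): s=q/(1+p['k1']*(s**2).sum(1))[:,None]
    return s
def ray(p,C,uv):
    s=slopes(p,uv); return C[:3,3],np.c_[s,np.ones(len(s))]@C[:3,:3].T
def onz(p,C,uv,z):
    o,d=ray(p,C,uv); return o+d*((z-o[2])/d[:,2])[:,None]
def cloud(d,p,C):
    v,u=np.nonzero(d>0); o,r=ray(p,C,np.c_[u,v]); P=np.full(d.shape+(3,),np.nan); P[v,u]=o+r*d[v,u][:,None]; return P
def proj(p,C,X):
    X=np.atleast_2d(X); c=(X-C[:3,3])@C[:3,:3]; s=c[:,:2]/c[:,2:]; s=s*(1+p['k1']*(s**2).sum(1))[:,None]
    return np.c_[s[:,0]*p['fx']+p['cx'],s[:,1]*p['fy']+p['cy']]
def save(name,im): cv2.imwrite('pics/'+name+'.png',cv2.cvtColor(im,cv2.COLOR_RGB2BGR))
E
python3 - <<'E'
from h import *
s=sensors.observe(); print({k:np.round(v,3) for k,v in s.items()}, bot.pinch_z)
for n in ('scene','top'):
    im,d,p,C=grab(n); save(n+'0',im); np.savez(n+'0.npz',im=im,d=d,C=C); print(n,C.round(3).tolist(),(d>0).mean())
E
```

```text
{'t': np.float64(0.0), 'joint_pos': array([ 1.1  ,  0.537, -0.004,  1.539,  0.003,  1.067, -0.071]), 'dq': array([ 0.001, -0.001, -0.   , -0.   ,  0.   ,  0.002,  0.001]), 'joint_torque': array([ 0.0000e+00, -5.8342e+01,  1.0490e+00, -2.5910e+01,  1.2000e-02,
        1.0000e-02,  0.0000e+00]), 'tcp_pos': array([ 0.256, -0.597,  0.404]), 'tcp_rot': array([-3.14 ,  0.   ,  0.405]), 'wrist_force': array([-0.516, -0.295,  0.079]), 'moment': array([-0.018,  0.049, -0.022]), 'finger_gap': np.float64(1.002)} 0.1547
scene [[-0.095, 0.856, -0.509, 1.228], [0.995, 0.081, -0.05, 0.032], [-0.001, -0.511, -0.86, 1.22], [0.0, 0.0, 0.0, 1.0]] 0.9959869384765625
top [[0.023, -0.989, 0.148, 0.392], [-1.0, -0.025, -0.009, -0.03], [0.012, -0.148, -0.989, 1.575], [0.0, 0.0, 0.0, 1.0]] 0.9960123697916666
```

```bash
python3 -c "
import cv2,numpy as np
a=cv2.imread('pics/scene0.png');b=cv2.imread('pics/top0.png')
cv2.imwrite('pics/both.png',cv2.resize(np.vstack([a,b]),None,fx=.78,fy=.78))"
```

```text
(no output)
```

View pics/top0.png

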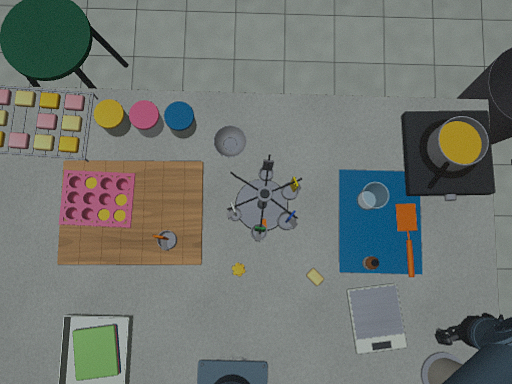

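View pics/scene0.png

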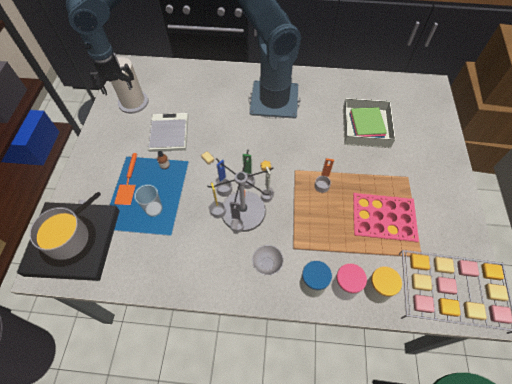

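The top view shows the carousel at about (264,195). The wire towards (233,183) seems empty, the ladle is at (167,240), and there are soaps at (239,269) and (315,277). In the scene view the hub is at (241,177) and the ladle handle at (327,167). Next I enlarge the carousel and measure it.

```bash
cat > m1.py <<'E'
from h import *
for n in ('top','scene'):
    z=np.load(n+'0.npz'); im,d,C=z['im'],z['d'],z['C']; p=cams.camera_params(n); P=cloud(d,p,C)
    hs=cv2.cvtColor(im,cv2.COLOR_RGB2HSV)
    # post / hub top: highest points near carousel
    X,Y,Z=P[...,0],P[...,1],P[...,2]
    reg=(np.hypot(X-.53,Y-0.0)<.25)
    w=reg&(Z>.20)&(Z<.28); print(n,'levels',w.sum(),np.nanmean(P[w],0).round(3), 'max',np.nanmax(Z[reg]).round(3))
    org=(hs[...,0]>4)&(hs[...,0]<16)&(hs[...,1]>150)&(hs[...,2]>100)
    k,l,st,c=cv2.connectedComponentsWithStats(org.astype(np.uint8))
    for i in range(1,k):
        if st[i,4]>3:
            q=P[l==i]; print('orange',c[i].round(1),st[i,4],np.nanmedian(q,0).round(3),np.nanmin(q,0).round(3),np.nanmax(q,0).round(3))
    f=reg&(Z>.018)&(Z<.03); cx=P[f]; print('foot',f.sum(),cx.min(0).round(3),cx.max(0).round(3))
    uv=np.argwhere(w)[:,::-1]; 
a=np.load('top0.npz')['im'][145:255,200:320]; b=np.load('scene0.npz')['im'][140:240,195:290]
save('c1',np.hstack([cv2.resize(a,(400,367),interpolation=2),cv2.resize(b,(400,367),interpolation=2)]))
E
python3 m1.py
```

```text
top levels 707 [ 0.599 -0.074  0.236] max 0.261
orange [407.  228.2] 707 [ 0.557 -0.557  0.006] [ 0.382 -0.59  -0.006] [ 0.617 -0.521  0.028]
orange [263.7 221.5] 22 [ 0.545 -0.089  0.022] [ 0.534 -0.092  0.016] [ 0.553 -0.082  0.028]
orange [155.3 236. ] 12 [0.478 0.227 0.206] [0.477 0.217 0.168] [0.481 0.233 0.216]
orange [161.  236.5] 6 [0.477 0.209 0.205] [0.476 0.206 0.199] [0.479 0.212 0.21 ]
foot 2577 [ 0.372 -0.153  0.018] [0.78  0.249 0.03 ]
scene levels 605 [ 0.598 -0.075  0.233] max 0.258
orange [131.3 165.2] 99 [ 0.45  -0.56   0.021] [ 0.387 -0.573  0.012] [ 0.508 -0.552  0.027]
orange [327.3 167.5] 100 [0.481 0.219 0.156] [ 0.349  0.205 -0.002] [0.487 0.246 0.212]
orange [124.5 193.9] 300 [ 0.575 -0.557  0.005] [ 0.519 -0.588 -0.002] [ 0.62  -0.524  0.013]
foot 1806 [ 0.374 -0.159  0.018] [0.78  0.249 0.03 ]
```

View pics/c1.png

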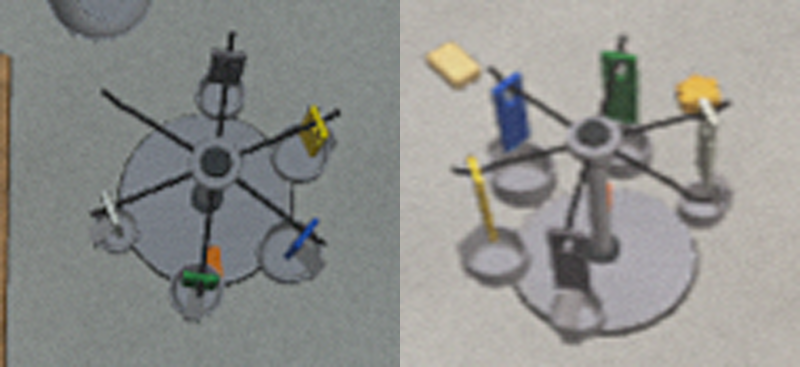

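```bash
cat > m2.py <<'E'
from h import *
z=np.load('top0.npz'); im,d,C=z['im'],z['d'],z['C']; p=cams.camera_params('top'); P=cloud(d,p,C)
cr=lambda u,v:(200+u*.3,145+v*110/367)
tips=np.array([cr(*t) for t in [(103,92),(95,212),(200,300),(322,243),(338,113),(232,36)]])
T=onz(p,C,tips,.243)
A=np.c_[2*T[:,:2],np.ones(6)]; s=np.linalg.lstsq(A,(T[:,:2]**2).sum(1),rcond=None)[0]; c=s[:2]
print('axis from tips',c.round(4),'r',np.sqrt(s[2]+c@c).round(4)); print('hub',onz(p,C,cr(217,163),.245).round(4))
for t in T: print(t.round(3),np.degrees(np.arctan2(*(t[:2]-c)[::-1])).round(1),np.hypot(*(t[:2]-c)).round(4))
# foot disc: fit edge
X,Y,Z=P[...,0],P[...,1],P[...,2]
m=((np.hypot(X-c[0],Y-c[1])<.12)&(Z>.017)&(Z<.03)).astype(np.uint8)
cn=max(cv2.findContours(m,0,2)[0],key=cv2.contourArea); h=cv2.convexHull(cn)[:,0]
q=onz(p,C,h,.024)[:,:2]
A=np.c_[2*q,np.ones(len(q))]; s=np.linalg.lstsq(A,(q**2).sum(1),rcond=None)[0]; print('foot',s[:2].round(4),np.sqrt(s[2]+s[:2]@s[:2]).round(4))
print('mark',onz(p,C,(263.7,221.5),.022))
# ladle
lad=np.hypot(X-.478,Y-.22)<.06
for lo,hi in((.19,.225),(.05,.075)):
    w=lad&(Z>lo)&(Z<hi); print('ladle',lo,w.sum(),np.nanmean(P[w],0).round(4),P[w].min(0).round(3),P[w].max(0).round(3))
w=lad&(Z>.195)&(Z<.225); q=P[w][:,:2]-P[w][:,:2].mean(0); print('dir',np.linalg.svd(q)[2][0])
E
python3 m2.py
```

```text
axis from tips [ 0.5997 -0.081 ] r 0.1118
hub [[ 0.6007 -0.0818  0.245 ]]
[0.659 0.016 0.243] 58.4 0.1134
[0.557 0.019 0.243] 113.0 0.1089
[ 0.486 -0.07   0.243] 174.5 0.1144
[ 0.536 -0.171  0.243] -125.5 0.1102
[ 0.646 -0.183  0.243] -65.5 0.1123
[ 0.71  -0.092  0.243] -5.9 0.1113
foot [ 0.5792 -0.0462] 0.0413
mark [[ 0.54501481 -0.0875485   0.022     ]]
ladle 0.19 23 [0.4789 0.2174 0.2062] [0.476 0.204 0.199] [0.481 0.231 0.216]
ladle 0.05 61 [0.4784 0.216  0.0586] [0.447 0.19  0.051] [0.508 0.247 0.074]
dir [-0.08842653 -0.9960827 ]
```

The axis is at about (0.600, −0.081). The empty hook points at about 58° (nominal about 54.5° from the other five). The mark is near 180–187°. I'll lift, straighten the tool, shut the fingers and go over the sector on the clockwise side of the rear wire.

```bash
python3 -m handwheel '[{"tz":-1.8,"roll":0.101},{"tz":-1.8,"roll":0.101},{"tz":-1.8,"roll":0.101},{"tz":-1.8,"roll":0.101},{"tx":2.5,"ty":-3},{"tx":2.5,"ty":-3},{"tx":2.5,"ty":-3},{"tx":2.5,"ty":-3},{"tx":2.5,"ty":-3},{"tx":2.5,"ty":-3},{"tx":2.5,"ty":-3},{"tx":2.5,"ty":-3},{"tx":2.5,"ty":-3},{"tx":2.5,"ty":-3},{"tx":2.5,"ty":-3},{"tx":2.5,"ty":-3},{"tx":2.5,"ty":-3},{"tx":2.5,"ty":-3},{"tx":2,"ty":-2}]' 0 20
```

```text
schema error: expected keys tx, ty, tz, roll
```

```bash
python3 -m handwheel '[{"tx":0,"ty":0,"tz":-1.8,"roll":0.101},{"tx":0,"ty":0,"tz":-1.8,"roll":0.101},{"tx":0,"ty":0,"tz":-1.8,"roll":0.101},{"tx":0,"ty":0,"tz":-1.8,"roll":0.101},{"tx":2.5,"ty":-3,"tz":0,"roll":0},{"tx":2.5,"ty":-3,"tz":0,"roll":0},{"tx":2.5,"ty":-3,"tz":0,"roll":0},{"tx":2.5,"ty":-3,"tz":0,"roll":0},{"tx":2.5,"ty":-3,"tz":0,"roll":0},{"tx":2.5,"ty":-3,"tz":0,"roll":0},{"tx":2.5,"ty":-3,"tz":0,"roll":0},{"tx":2.5,"ty":-3,"tz":0,"roll":0},{"tx":2.5,"ty":-3,"tz":0,"roll":0},{"tx":2.5,"ty":-3,"tz":0,"roll":0},{"tx":2.5,"ty":-3,"tz":0,"roll":0},{"tx":2.5,"ty":-3,"tz":0,"roll":0},{"tx":2.5,"ty":-3,"tz":0,"roll":0},{"tx":2.5,"ty":-3,"tz":0,"roll":0},{"tx":2,"ty":-2,"tz":0,"roll":0}]' 0 20
```

```text
t: 1.68
tcp_pos: [0.6445, -0.153, 0.4695]
tcp_rot: [-3.134, 0.016, -0.039]
wrist_force: [-0.6, 0.6, -0.6]
finger_gap: 0.002
```

```bash
python3 -m handwheel '[{"tx":0.4,"ty":-1.7,"tz":0,"roll":-0.02},{"tx":0.4,"ty":-1.7,"tz":0,"roll":-0.02},{"tx":0,"ty":0,"tz":0,"roll":0}]'
python3 - <<'E'
from h import *
im,d,p,C=grab('wrist'); np.savez('w1.npz',im=im,d=d,C=C); save('w1',im); print(C.round(3).tolist())
print(p['fx'],p['cx'],'tip px',proj(p,C,(toolT()@[0,0,.173,1])[:3]), 'axis px',proj(p,C,[.6,-.081,.245]))
E
```

```text
t: 1.93
tcp_pos: [0.6575, -0.1088, 0.467]
tcp_rot: [-3.128, 0.017, 0.014]
wrist_force: [0.4, 1.4, -0.6]
finger_gap: 0.004
[[0.014, -0.941, -0.337, 0.739], [-1.0, -0.018, 0.008, -0.107], [-0.014, 0.337, -0.942, 0.435], [0.0, 0.0, 0.0, 1.0]]
344.40955082307477 251.5666520517841 tip px [[256.90327864 265.34444803]] axis px [[212.65600659 296.87782952]]
```

View pics/w1.png

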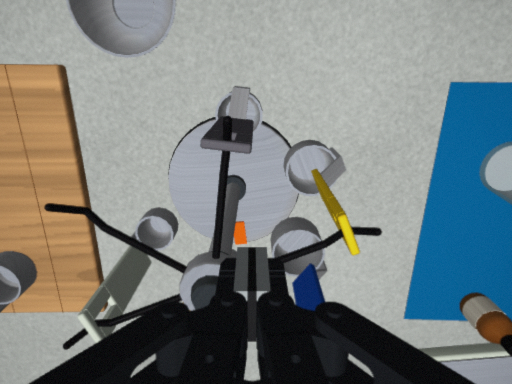

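The wrist view shows the empty hook's tip at (47,207), the rear black wire's tip at (227,122), the yellow wire's tip at (378,231), the mark at (240,233) and the fingertips at (257,265).

Run:
```python
from h import *
z=np.load('w1.npz'); im,d,C=z['im'],z['d'],z['C']; p=cams.camera_params('wrist'); P=cloud(d,p,C)
c=np.array([.6,-.081])
hs=cv2.cvtColor(im,cv2.COLOR_RGB2HSV)
T=onz(p,C,[(47,207),(227,121),(379,231)],.243)
for t in T: print(t.round(3),np.degrees(np.arctan2(*(t[:2]-c)[::-1])).round(1),np.hypot(*(t[:2]-c)).round(4))
m=(hs[...,0]<16)&(hs[...,1]>150)&(hs[...,2]>100); m[:, :200]=0;m[:,300:]=0
v,u=np.nonzero(m); print('mark px',u.mean(),v.mean(),len(u),u.min(),u.max(),v.min(),v.max()); print(onz(p,C,[(u.mean(),v.mean()),(u.mean(),v.min()),(u.mean(),v.max())],.0215).round(4))
# foot edge via disc contour in depth
X,Y,Z=P[...,0],P[...,1],P[...,2]
m=(np.hypot(X-c[0],Y-c[1])<.11)&(Z>.016)&(Z<.032)
q=P[m][:,:2]
m2=m.astype(np.uint8); h=cv2.convexHull(np.argwhere(m2)[:,::-1].astype(np.int32))[:,0]
h=h[h[:,1]<200]; q=onz(p,C,h,.024)[:,:2]
A=np.c_[2*q,np.ones(len(q))]; s=np.linalg.lstsq(A,(q**2).sum(1),rcond=None)[0]; print('foot',len(q),s[:2].round(4),np.sqrt(s[2]+s[:2]@s[:2]).round(4))
w=(np.hypot(X-c[0],Y-c[1])<.03)&(Z>.235); print('hub top',w.sum(),np.nanmedian(Z[w]))
```

```text
[0.661 0.017 0.243] 58.2 0.1151
[ 0.713 -0.091  0.243] -5.2 0.1139
[ 0.649 -0.183  0.243] -64.5 0.1133
mark px 239.57142857142858 233.07563025210084 238 234 246 222 243
[[ 0.537  -0.0884  0.0215]
 [ 0.5531 -0.0883  0.0215]
 [ 0.5223 -0.0884  0.0215]]
foot 13 [ 0.606  -0.0804] 0.0799
hub top 1781 0.2438946828274191
```

The axis is at about (0.6015, −0.081), and the mark is 65 mm out at 186.5°, which fits the given 66 mm. The empty hook's nominal line is at about 55° and its real wire at about 58°. So I need about +130° counter-clockwise. Next: lower the fingertips into the sector, then push in an arc.

```bash
cat > st.py <<'E'
from h import *
s=sensors.observe(); t=(toolT()@[0,0,.173,1])[:3]; v=t[:2]-[.6015,-.081]
print('t',s['t'].round(2),'tip',t.round(4),'r',np.hypot(*v).round(4),'ang',np.degrees(np.arctan2(v[1],v[0])).round(1),'rot',np.round(s['tcp_rot'],3),'F',np.round(s['wrist_force'],1))
E
python3 -m handwheel '[{"tx":0.2,"ty":1,"tz":0,"roll":0},{"tx":0,"ty":0,"tz":2,"roll":0},{"tx":0,"ty":0,"tz":2,"roll":0},{"tx":0,"ty":0,"tz":2,"roll":0},{"tx":0,"ty":0,"tz":1.5,"roll":0},{"tx":0,"ty":0,"tz":0,"roll":0}]'; python3 st.py
```

```text
t: 2.48
tcp_pos: [0.6549, -0.1351, 0.391]
tcp_rot: [-3.139, 0.016, -0.003]
wrist_force: [-0.6, -0.8, -1.2]
finger_gap: 0.006Traceback (most recent call last):
  File "st.py", line 3, in <module>
    print('t',s['t'].round(2),'tip',t.round(4),'r',np.hypot(*v).round(4),'ang',np.degrees(np.arctan2(v[1],v[0])).round(1),'rot',np.round(s['tcp_rot'],3),'F',np.round(s['wrist_force'],1))
              ^^^^^^^^^^^^
AttributeError: 'float' object has no attribute 'round'
```

```bash
sed -i "s/s\['t'\].round(2)/round(s['t'],2)/" st.py
python3 -m handwheel '[{"tx":0.2,"ty":-0.8,"tz":0,"roll":0},{"tx":0.3,"ty":-0.8,"tz":0,"roll":0},{"tx":0.2,"ty":-0.8,"tz":0,"roll":0},{"tx":0.1,"ty":-0.8,"tz":0,"roll":0}]'; python3 st.py
```

```text
t: 2.82
tcp_pos: [0.6629, -0.109, 0.3935]
tcp_rot: [3.14, 0.014, -0.014]
wrist_force: [0.7, 0.1, -0.5]
finger_gap: 0.0
t 2.82 tip [ 0.6604 -0.1092  0.2205] r 0.0653 ang -25.6 rot [ 3.14   0.014 -0.014] F [ 0.7  0.1 -0.5]
```

```bash
python3 -m handwheel '[{"tx":0.33,"ty":-0.84,"tz":0,"roll":0},{"tx":0.21,"ty":-0.87,"tz":0,"roll":0},{"tx":0.09,"ty":-0.9,"tz":0,"roll":0}]'; python3 st.py;  python3 -m handwheel '[{"tx":-0.04,"ty":-0.9,"tz":0,"roll":0},{"tx":-0.16,"ty":-0.88,"tz":0,"roll":0},{"tx":-0.28,"ty":-0.85,"tz":0,"roll":0}]'; python3 st.py
```

```text
t: 3.07
tcp_pos: [0.6686, -0.0847, 0.3944]
tcp_rot: [3.13, 0.019, -0.016]
wrist_force: [-3.2, -7.3, -0.9]
finger_gap: -0.004
t 3.07 tip [ 0.6652 -0.0866  0.2215] r 0.064 ang -5.0 rot [ 3.13   0.019 -0.016] F [-3.2 -7.3 -0.9]
t: 3.32
tcp_pos: [0.6636, -0.063, 0.3947]
tcp_rot: [3.116, 0.023, -0.02]
wrist_force: [-0.2, -7.8, -1.4]
finger_gap: -0.003
t 3.32 tip [ 0.6597 -0.0674  0.2218] r 0.0597 ang 13.1 rot [ 3.116  0.023 -0.02 ] F [-0.2 -7.8 -1.4]
```

```bash
python3 -m handwheel '[{"tx":-0.15,"ty":-0.88,"tz":0,"roll":0},{"tx":-0.28,"ty":-0.84,"tz":0,"roll":0},{"tx":-0.44,"ty":-0.76,"tz":0,"roll":0},{"tx":-0.54,"ty":-0.69,"tz":0,"roll":0}]'; python3 st.py;  python3 -m handwheel '[{"tx":-0.6,"ty":-0.65,"tz":0,"roll":0},{"tx":-0.68,"ty":-0.55,"tz":0,"roll":0},{"tx":-0.75,"ty":-0.45,"tz":0,"roll":0}]'; python3 st.py
```

```text
t: 3.65
tcp_pos: [0.6512, -0.0368, 0.3958]
tcp_rot: [3.098, 0.017, -0.026]
wrist_force: [3.2, -6.7, -2.3]
finger_gap: -0.0
t 3.65 tip [ 0.648  -0.0443  0.223 ] r 0.0592 ang 38.2 rot [ 3.098  0.017 -0.026] F [ 3.2 -6.7 -2.3]
t: 3.9
tcp_pos: [0.6337, -0.0226, 0.3972]
tcp_rot: [3.087, 0.006, -0.028]
wrist_force: [5.7, -4.5, -3.5]
finger_gap: -0.0
t 3.9 tip [ 0.6324 -0.0319  0.2245] r 0.058 ang 57.9 rot [ 3.087  0.006 -0.028] F [ 5.7 -4.5 -3.5]
```

```bash
python3 -m handwheel '[{"tx":-0.73,"ty":-0.45,"tz":0.05,"roll":0},{"tx":-0.78,"ty":-0.34,"tz":0.05,"roll":0},{"tx":-0.83,"ty":-0.24,"tz":0.05,"roll":0},{"tx":-0.85,"ty":-0.11,"tz":0.05,"roll":0}]'; python3 st.py
```

```text
t: 4.23
tcp_pos: [0.6071, -0.011, 0.3992]
tcp_rot: [3.08, -0.018, -0.027]
wrist_force: [6.8, -4.3, -2.7]
finger_gap: -0.001
t 4.23 tip [ 0.6099 -0.0217  0.2266] r 0.0599 ang 82.0 rot [ 3.08  -0.018 -0.027] F [ 6.8 -4.3 -2.7]
```

```bash
python3 -m handwheel '[{"tx":-0.85,"ty":-0.06,"tz":0.15,"roll":0},{"tx":-0.87,"ty":0.03,"tz":0.15,"roll":0},{"tx":-0.85,"ty":0.13,"tz":0.15,"roll":0}]'; python3 st.py
python3 - <<'E'
from h import *
im,d,p,C=grab('top'); np.savez('top1.npz',im=im,d=d,C=C); save('top1',cv2.resize(im[130:270,185:340],None,fx=4,fy=4,interpolation=2))
E
```

```text
t: 4.48
tcp_pos: [0.5869, -0.0097, 0.4002]
tcp_rot: [3.079, -0.043, -0.023]
wrist_force: [7.6, -2.1, -1.9]
finger_gap: 0.001
t 4.48 tip [ 0.5941 -0.0207  0.2277] r 0.0607 ang 97.0 rot [ 3.079 -0.043 -0.023] F [ 7.6 -2.1 -1.9]
```

View pics/top1.png

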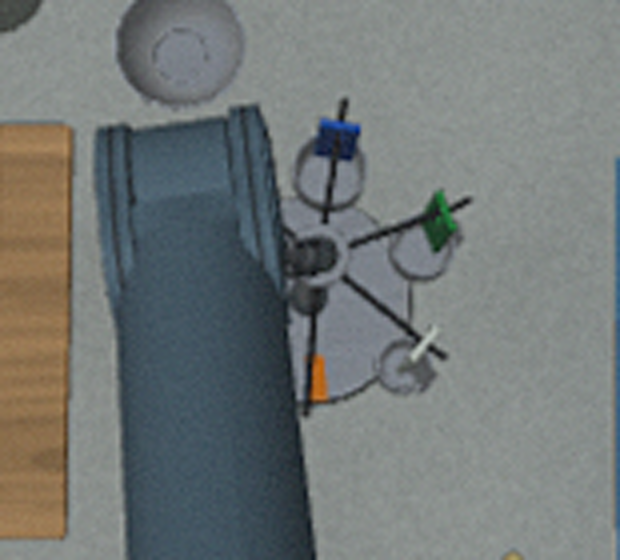

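Run:
```python
from h import *
p=cams.camera_params('top'); C=np.load('top1.npz')['C']
for t in onz(p,C,[(185+a/4,130+b/4) for a,b in[(306,412),(345,100),(468,200),(444,355)]],.243): v=t[:2]-[.6,-.081]; print(t.round(4),np.degrees(np.arctan2(v[1],v[0]))%360,np.hypot(*v))
```

```text
[ 0.4912 -0.074   0.243 ] 176.2990258525882 0.10900582711613933
[ 0.7128 -0.0971  0.243 ] 351.86362278580526 0.11397169688652493
[ 0.6431 -0.1849  0.243 ] 292.5124122608876 0.1124710876773553
[ 0.5332 -0.1691  0.243 ] 232.7966510910911 0.11055384502509209
```

```bash
python3 -m handwheel '[{"tx":-0.85,"ty":0.13,"tz":0.15,"roll":0},{"tx":-0.68,"ty":0.18,"tz":0.1,"roll":0}]'; python3 st.py; python3 -m handwheel '[{"tx":0.4,"ty":-0.1,"tz":0,"roll":0},{"tx":0.4,"ty":-0.1,"tz":0,"roll":0},{"tx":0.3,"ty":0,"tz":0,"roll":0},{"tx":0,"ty":0,"tz":-2,"roll":0},{"tx":0,"ty":0,"tz":-3,"roll":0},{"tx":0,"ty":0,"tz":-3,"roll":0},{"tx":0,"ty":0,"tz":0,"roll":0}]'; python3 st.py
```

```text
t: 4.7
tcp_pos: [0.5742, -0.0105, 0.4009]
tcp_rot: [3.081, -0.057, -0.02]
wrist_force: [6.5, -0.2, -1.1]
finger_gap: -0.002
t 4.7 tip [ 0.5838 -0.0212  0.2285] r 0.0623 ang 106.4 rot [ 3.081 -0.057 -0.02 ] F [ 6.5 -0.2 -1.1]
t: 5.28
tcp_pos: [0.583, 0.0014, 0.4833]
tcp_rot: [3.083, -0.049, -0.015]
wrist_force: [1.2, -0.4, 1.7]
finger_gap: -0.002
t 5.28 tip [ 0.5913 -0.0089  0.3108] r 0.0728 ang 98.0 rot [ 3.083 -0.049 -0.015] F [ 1.2 -0.4  1.7]
```

Pushed about 13° further and retreated upward. Now go above the ladle.

```bash
cat > go.py <<'E'
import sys
from h import *
T=toolT(); t=np.array([float(a) for a in sys.argv[1:4]]); q=np.linalg.inv(T)@[*t,1]; q[2]-=bot.pinch_z
print('pinch now',(T@[0,0,bot.pinch_z,1])[:3].round(4),'need cm',(q[:3]*100).round(2),'rot',R.from_matrix(T[:3,:3]).as_euler('xyz').round(3))
E
python3 go.py .4785 .2175 .27
```

```text
pinch now [ 0.5905 -0.0078  0.329 ] need cm [-11.81 -22.64   4.  ] rot [ 3.083 -0.049 -0.015]
```

```bash
python3 -m handwheel '[{"tx":-1.6,"ty":-3,"tz":0,"roll":0},{"tx":-1.6,"ty":-3,"tz":0,"roll":0},{"tx":-1.6,"ty":-3,"tz":0,"roll":0},{"tx":-1.6,"ty":-3,"tz":0,"roll":0},{"tx":-1.6,"ty":-3,"tz":0,"roll":0},{"tx":-1.6,"ty":-3,"tz":0,"roll":0},{"tx":-1,"ty":-1.5,"tz":0,"roll":0},{"tx":0,"ty":0,"tz":0,"roll":0},{"tx":0,"ty":0,"tz":0,"roll":0}]' 6 20; python3 go.py .4785 .2175 .26
python3 - <<'E'
from h import *
im,d,p,C=grab('wrist'); np.savez('w2.npz',im=im,d=d,C=C); save('w2',im)
im,d,p,C=grab('top'); np.savez('top2.npz',im=im,d=d,C=C)
im,d,p,C=grab('scene'); np.savez('sc2.npz',im=im,d=d,C=C)
E
```

```text
t: 6.03
tcp_pos: [0.4799, 0.2092, 0.4668]
tcp_rot: [3.083, -0.049, -0.015]
wrist_force: [0.6, -0.9, 0.4]
finger_gap: 0.703
pinch now [0.4874 0.2    0.3126] need cm [-1.18 -2.04  5.1 ] rot [ 3.083 -0.049 -0.015]
```

View pics/w2.png

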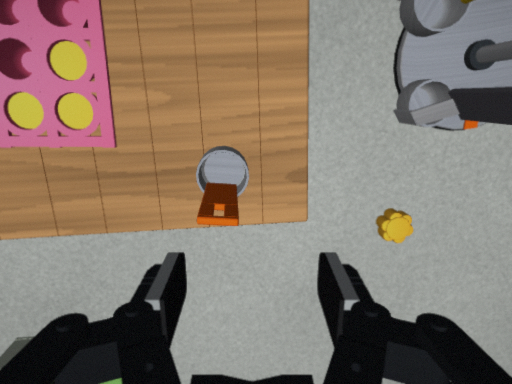

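The handle top edge lies at (197–238, 222) in the wrist view. Its direction and centre come from rays onto z = 0.208 m. In the same step I get the empty hook from the new top picture.

Run:
```python
from h import *
z=np.load('w2.npz'); im,d,C=z['im'],z['d'],z['C']; p=cams.camera_params('wrist'); P=cloud(d,p,C)
hs=cv2.cvtColor(im,cv2.COLOR_RGB2HSV); m=(hs[...,0]<16)&(hs[...,1]>150)&(P[...,2]>.09); m[:,:190]=0; m[:,250:]=0
v,u=np.nonzero(m&(P[...,2]>.203)); q=P[v,u]; print(len(u),q.mean(0).round(4),q.min(0).round(4),q.max(0).round(4)); print('dir',np.linalg.svd(q[:,:2]-q[:,:2].mean(0),full_matrices=False)[2][0])
v2,u2=np.nonzero(m); L=P[v2,u2]; print('whole',L.min(0).round(3),L.max(0).round(3))
z=np.load('top2.npz'); im=z['im']; save('top2',np.hstack([cv2.resize(im[185:245,225:305],(560,420),interpolation=2)]))
```

```text
384 [0.4791 0.2185 0.2073] [0.4745 0.2038 0.2031] [0.4829 0.2331 0.2098]
dir [-0.1029896  -0.99468243]
whole [0.475 0.204 0.108] [0.483 0.233 0.21 ]
```

View pics/top2.png

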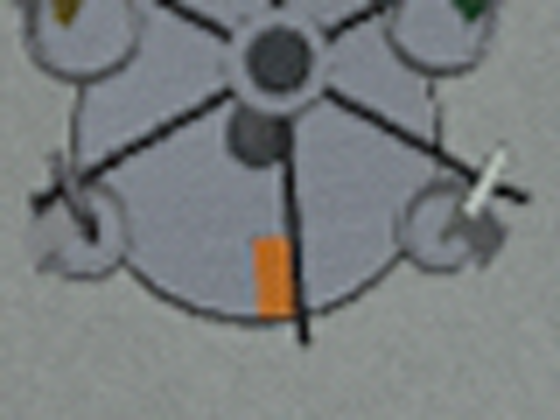

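```bash
python3 - <<'E'
from h import *
p=cams.camera_params('top'); C=np.load('top2.npz')['C']
f=lambda a,b:(225+a/7,185+b/7)
for t in onz(p,C,[f(304,340),f(36,202),f(524,198)],.243): v=t[:2]-[.6,-.081]; print(t.round(4),(np.degrees(np.arctan2(v[1],v[0]))%360).round(1),np.hypot(*v).round(4))
print('mark',onz(p,C,f(273,277),.0215),'hub',onz(p,C,f(279,58),.245), 'kink', onz(p,C,f(287,150),.235))
E
python3 go.py .4791 .2185 .19
```

```text
[ 0.4901 -0.0932  0.243 ] 186.3 0.1106
[0.5423 0.0143 0.243 ] 121.2 0.1114
[ 0.5487 -0.1797  0.243 ] 242.5 0.1112
mark [[ 0.53512524 -0.08873106  0.0215    ]] hub [[ 0.60226868 -0.08104426  0.245     ]] kink [[ 0.56662309 -0.08534459  0.235     ]]
pinch now [0.4884 0.1979 0.3127] need cm [-1.58 -2.76 12.06] rot [ 3.083 -0.05  -0.019]
```

```bash
python3 -m handwheel '[{"tx":-0.8,"ty":-1.4,"tz":0,"roll":0.04},{"tx":-0.8,"ty":-1.4,"tz":2,"roll":0.04},{"tx":0,"ty":0,"tz":2,"roll":0},{"tx":0,"ty":0,"tz":0,"roll":0}]';python3 go.py .4791 .2185 .19
```

```text
t: 6.52
tcp_pos: [0.4726, 0.2279, 0.4248]
tcp_rot: [3.087, -0.06, -0.117]
wrist_force: [-0.5, -0.1, -2.1]
finger_gap: 0.703
pinch now [0.4808 0.2184 0.2706] need cm [-0.64 -0.43  8.03] rot [ 3.087 -0.06  -0.117]
```

```bash
python3 -m handwheel '[{"tx":-0.6,"ty":-0.4,"tz":2,"roll":0},{"tx":0,"ty":0,"tz":2,"roll":0},{"tx":0,"ty":0,"tz":1.5,"roll":0},{"tx":0,"ty":0,"tz":0,"roll":0},{"tx":0,"ty":0,"tz":0,"roll":0}]';python3 go.py .4791 .2185 .19
```

```text
t: 6.93
tcp_pos: [0.4753, 0.2236, 0.3711]
tcp_rot: [3.086, -0.064, -0.128]
wrist_force: [0.3, 0.1, 0.7]
finger_gap: 0.701
pinch now [0.484  0.2138 0.217 ] need cm [-0.71 -0.56  2.63] rot [ 3.086 -0.064 -0.128]
```

```bash
python3 -m handwheel '[{"tx":-0.6,"ty":-0.5,"tz":1,"roll":0},{"tx":0,"ty":0,"tz":1,"roll":0},{"tx":0,"ty":0,"tz":0.5,"roll":0},{"tx":0,"ty":0,"tz":0,"roll":0},{"tx":0,"ty":0,"tz":0,"roll":0}]';python3 go.py .4791 .2185 .19
```

```text
t: 7.35
tcp_pos: [0.4733, 0.2273, 0.3469]
tcp_rot: [3.088, -0.068, -0.131]
wrist_force: [0.1, -0.0, -0.7]
finger_gap: 0.705
pinch now [0.4827 0.2178 0.1928] need cm [-0.38 -0.04  0.25] rot [ 3.088 -0.068 -0.131]
```

```bash
python3 -m handwheel '[{"tx":-0.35,"ty":0,"tz":0.2,"roll":0},{"tx":0,"ty":0,"tz":0,"roll":0}]' 3.8; python3 -m handwheel '[{"tx":0,"ty":0,"tz":0,"roll":0},{"tx":0,"ty":0,"tz":0,"roll":0},{"tx":0,"ty":0,"tz":0,"roll":0},{"tx":0,"ty":0,"tz":0,"roll":0}]' 2 40;python3 go.py .4791 .2185 .19;  python3 -m handwheel '[{"tx":0,"ty":0,"tz":-1.5,"roll":0},{"tx":0,"ty":0,"tz":-3,"roll":0},{"tx":0,"ty":0,"tz":-3,"roll":0},{"tx":0,"ty":0,"tz":0,"roll":0},{"tx":0,"ty":0,"tz":0,"roll":0}]'; python3 go.py .4791 .2185 .26
```

```text
t: 7.52
tcp_pos: [0.4698, 0.2279, 0.3449]
tcp_rot: [3.089, -0.069, -0.131]
wrist_force: [-0.4, -0.1, -1.1]
finger_gap: 0.451
t: 7.85
tcp_pos: [0.4698, 0.2287, 0.3458]
tcp_rot: [3.091, -0.07, -0.131]
wrist_force: [-0.0, 0.2, -0.9]
finger_gap: 0.341
pinch now [0.4796 0.2194 0.1917] need cm [-0.04  0.09  0.17] rot [ 3.091 -0.07  -0.131]
t: 8.27
tcp_pos: [0.4638, 0.2316, 0.4206]
tcp_rot: [3.085, -0.064, -0.131]
wrist_force: [-0.7, -0.2, -2.1]
finger_gap: 0.347
pinch now [0.4724 0.2216 0.2665] need cm [0.66 0.18 0.7 ] rot [ 3.085 -0.064 -0.131]
```

Ladle gripped, 29 mm between the fingers. Carry it to a stand-off in front of the hook, at about r = 150 mm on the line of the real wire.

```bash
python3 -m handwheel '[{"tx":0,"ty":1,"tz":0,"roll":-0.04},{"tx":0,"ty":2,"tz":0,"roll":-0.04},{"tx":0,"ty":3,"tz":0,"roll":-0.04},{"tx":0,"ty":3,"tz":0,"roll":-0.04},{"tx":0,"ty":3,"tz":0,"roll":-0.04},{"tx":0,"ty":3,"tz":0,"roll":-0.04},{"tx":0,"ty":3,"tz":0,"roll":0},{"tx":0,"ty":3,"tz":0,"roll":0},{"tx":0,"ty":2,"tz":0,"roll":0},{"tx":0,"ty":1,"tz":0,"roll":0},{"tx":0,"ty":0,"tz":0,"roll":0},{"tx":0,"ty":0,"tz":0,"roll":0}]'; python3 go.py .4475 -.0975 .25
```

```text
t: 9.27
tcp_pos: [0.468, -0.0195, 0.4248]
tcp_rot: [3.069, -0.028, 0.122]
wrist_force: [-0.5, -0.5, -1.9]
finger_gap: 0.342
pinch now [ 0.4737 -0.03    0.2706] need cm [-3.48  6.22  2.42] rot [ 3.069 -0.028  0.122]
```

```bash
python3 -m handwheel '[{"tx":-1.2,"ty":0.8,"tz":0,"roll":0},{"tx":-1.2,"ty":1.5,"tz":0,"roll":0},{"tx":-1,"ty":1.5,"tz":0.5,"roll":0},{"tx":0,"ty":1.5,"tz":1,"roll":0},{"tx":0,"ty":0.5,"tz":0.8,"roll":0},{"tx":0,"ty":0,"tz":0,"roll":0},{"tx":0,"ty":0,"tz":0,"roll":0}]'; python3 go.py .4475 -.0975 .245
python3 - <<'E'
from h import *
im,d,p,C=grab('wrist'); np.savez('w3.npz',im=im,d=d,C=C,T=toolT()); save('w3',im)
E
```

```text
t: 9.85
tcp_pos: [0.4406, -0.0761, 0.4004]
tcp_rot: [3.074, -0.022, 0.134]
wrist_force: [0.2, 0.7, -0.9]
finger_gap: 0.344
pinch now [ 0.4454 -0.086   0.2461] need cm [0.05 1.16 0.19] rot [ 3.074 -0.022  0.134]
```

View pics/w3.png

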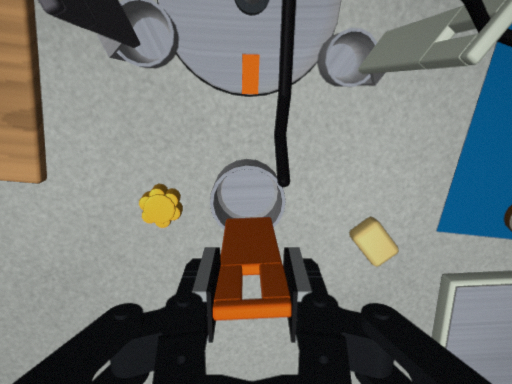

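The tip of the empty hook is at (283,183), its wire running up to (289,0). The handle's top edge is at about (252,311), with the open slot around (252,283).

```bash
cat > hk.py <<'E'
import sys
from h import *
def meas(f,tip,mid):
    z=np.load(f); im,d,C,T=z['im'],z['d'],z['C'],z['T']; p=cams.camera_params('wrist'); P=cloud(d,p,C)
    a=onz(p,C,[tip],.243)[0]; b=onz(p,C,[mid],.235)[0]; print('tip',a.round(4),'lvl',b.round(4),'depth z tip',P[tip[1],tip[0]].round(4))
    w=(a-b)[:2]; w/=np.hypot(*w); print('wire yaw',np.degrees(np.arctan2(-w[1],-w[0])).round(2))
    hs=cv2.cvtColor(im,cv2.COLOR_RGB2HSV); m=(hs[...,0]<16)&(hs[...,1]>150)&(P[...,2]>.13)
    v,u=np.nonzero(m); q=(np.c_[P[v,u],np.ones(len(u))]@np.linalg.inv(T).T)[:,:3]
    print('handle tool-frame min/max mm',(q.min(0)*1e3).round(1),(q.max(0)*1e3).round(1))
    # rows of handle: centre in tool y per tool z, front face x
    for lo in np.arange(.135,.2,.01):
        s=(q[:,2]>lo)&(q[:,2]<lo+.01)
        if s.sum()>10: print(round(lo,3),s.sum(),'y',(q[s,1].min()*1e3).round(1),(q[s,1].max()*1e3).round(1),'x',(np.median(q[s,0])*1e3).round(1),(q[s,0].min()*1e3).round(1))
    for n,X in(('tip',a),('lvl',b)): print(n,'in tool mm',((np.linalg.inv(T)@[*X,1])[:3]*1e3).round(1))
if __name__=='__main__':
    a=list(map(int,sys.argv[2:])); meas(sys.argv[1],a[:2],a[2:])
E
python3 hk.py w3.npz 283 182 288 40
```

```text
tip [ 0.4907 -0.0924  0.243 ] lvl [ 0.542  -0.0872  0.235 ] depth z tip [ 0.4911 -0.0922  0.2444]
wire yaw 5.79
handle tool-frame min/max mm [ -7.  -16.9 109.5] [106.6  94.9 240.3]
0.135 1716 y -14.7 14.8 x 1.9 -7.0
0.145 712 y -14.7 14.9 x 2.1 0.6
0.155 568 y -14.6 15.7 x 1.4 -0.3
0.165 705 y -14.6 79.3 x 0.4 -5.5
0.175 525 y -15.6 94.9 x -0.0 -1.8
0.185 436 y -15.5 13.5 x -0.7 -2.1
0.195 368 y -15.7 13.2 x -1.4 -2.8
tip in tool mm [ 44.   12.4 159.6]
lvl in tool mm [ 95.3  13.5 168.8]
```

Handle is centred in the tool's y. The wire tip is 12.4 mm off in +y, and I need the slot about 8 mm lower. Correct these before going in.

```bash
python3 -m handwheel '[{"tx":0,"ty":0.6,"tz":0.4,"roll":0.015},{"tx":0,"ty":0.64,"tz":0.4,"roll":0.015},{"tx":0,"ty":0,"tz":0,"roll":0},{"tx":0,"ty":0,"tz":0,"roll":0}]'; python3 go.py .4475 -.0975 .238
python3 - <<'E'
from h import *
T=toolT(); print('tip in tool',(np.linalg.inv(T)@[.4907,-.0924,.243,1]*1e3).round(1),'lvl',(np.linalg.inv(T)@[.542,-.0872,.235,1]*1e3).round(1))
im,d,p,C=grab('wrist'); np.savez('w4.npz',im=im,d=d,C=C,T=T)
dk=(im.max(2)<60); P=cloud(d,p,C); m=dk&(P[...,2]>.215)&(P[...,2]<.26); m[:,:200]=0; m[:,340:]=0
for r in range(0,260,15):
    u=np.nonzero(m[r])[0]
    if len(u): print(r,u.min(),u.max(), ((np.linalg.inv(T)@[*np.nanmedian(P[r,u],0),1])[:3]*1e3).round(1))
E
```

```text
t: 10.23
tcp_pos: [0.4436, -0.0868, 0.393]
tcp_rot: [3.075, -0.026, 0.106]
wrist_force: [-0.1, 0.1, -1.4]
finger_gap: 0.343
pinch now [ 0.4486 -0.0966  0.2387] need cm [-0.12  0.07  0.07] rot [ 3.075 -0.026  0.106]
tip in tool [4.240e+01 5.000e-01 1.515e+02 1.000e+03] lvl [9.380e+01 1.000e-01 1.608e+02 1.000e+03]
0 244 258 [106.3  -0.4 159.3]
15 244 258 [101.9  -0.3 158.9]
30 245 258 [ 97.4  -0.2 158.9]
45 245 258 [ 92.8  -0.2 158.6]
60 245 258 [ 8.810e+01 -1.000e-01  1.586e+02]
75 245 258 [ 83.2  -0.2 158.6]
90 246 258 [ 78.2   0.  158.4]
105 246 258 [ 7.310e+01 -1.000e-01  1.589e+02]
120 245 257 [ 67.6  -0.4 161.4]
135 246 256 [ 61.7  -0.5 163.1]
150 246 257 [ 56.2  -0.2 161.8]
165 246 258 [ 51.5  -0.  156.9]
180 248 259 [ 46.9   0.5 152.4]
195 250 258 [ 42.1   0.7 149.5]
255 214 289 [9.300e+00 1.000e-01 1.628e+02]
```

The wire now lies within 0.7 mm of the slot's middle along its whole length. The tip is at tool z 152 and the dip at 165, inside the slot's window of about 145–168. Go in gently.

```bash
python3 -m handwheel '[{"tx":0.8,"ty":0,"tz":0,"roll":0},{"tx":0.8,"ty":0,"tz":0,"roll":0},{"tx":0.8,"ty":0,"tz":0,"roll":0},{"tx":0.8,"ty":0,"tz":0,"roll":0},{"tx":0,"ty":0,"tz":0,"roll":0}]'
cat > chk.py <<'E'
from h import *
T=toolT(); s=sensors.observe(); print('F',np.round(s['wrist_force'],1),'dip in tool',((np.linalg.inv(np.array(T))@[*DIP,1])[:3]*1e3).round(1)) if 0 else None
T4=np.load('w4.npz')['T']; Ti=np.linalg.inv(T)
for n,x in(('tip',[42.4,.6,152]),('dip',[61.5,-.3,165.6]),('lvl',[80,0,161])): print(n,((Ti@T4@[*(np.array(x)/1e3),1])[:3]*1e3).round(1))
print('F',np.round(s['wrist_force'],1),'rot',np.round(s['tcp_rot'],3))
E
python3 chk.py
```

```text
t: 10.7
tcp_pos: [0.4794, -0.0825, 0.3946]
tcp_rot: [3.075, -0.028, 0.107]
wrist_force: [1.2, 0.5, -2.4]
finger_gap: 0.341
tip [  5.9   1.  152.8]
dip [2.500e+01 1.000e-01 1.664e+02]
lvl [ 43.5   0.5 161.8]
F [ 1.2  0.5 -2.4] rot [ 3.075 -0.028  0.107]
```

```bash
python3 -m handwheel '[{"tx":0,"ty":0.06,"tz":0.2,"roll":0},{"tx":0,"ty":0,"tz":0,"roll":0},{"tx":0.4,"ty":0,"tz":0,"roll":0},{"tx":0.4,"ty":0,"tz":0,"roll":0},{"tx":0,"ty":0,"tz":0,"roll":0}]'; python3 chk.py
```

```text
t: 11.12
tcp_pos: [0.4885, -0.0822, 0.3923]
tcp_rot: [3.075, -0.027, 0.107]
wrist_force: [0.9, -0.2, -0.9]
finger_gap: 0.343
tip [ -3.    0.6 150.2]
dip [ 16.1  -0.3 163.8]
lvl [ 34.6   0.  159.2]
F [ 0.9 -0.2 -0.9] rot [ 3.075 -0.027  0.107]
```

```bash
python3 -m handwheel '[{"tx":0.4,"ty":0,"tz":0,"roll":0},{"tx":0.4,"ty":0,"tz":0,"roll":0},{"tx":0.4,"ty":0,"tz":0,"roll":0},{"tx":0.3,"ty":0,"tz":0,"roll":0},{"tx":0,"ty":0,"tz":0,"roll":0}]'; python3 chk.py
```

```text
t: 11.53
tcp_pos: [0.505, -0.0805, 0.3929]
tcp_rot: [3.075, -0.027, 0.107]
wrist_force: [-1.0, 0.0, -2.6]
finger_gap: 0.338
tip [-19.5   0.5 150.2]
dip [ -0.4  -0.4 163.9]
lvl [ 18.1  -0.  159.3]
F [-1.   0.  -2.6] rot [ 3.075 -0.027  0.107]
```

At the dip, with the wire centred and no contact force. Lower gently.

```bash
python3 -m handwheel '[{"tx":0,"ty":-0.03,"tz":0.5,"roll":0},{"tx":0,"ty":0,"tz":0.5,"roll":0},{"tx":0,"ty":0,"tz":0.3,"roll":0},{"tx":0,"ty":0,"tz":0,"roll":0},{"tx":0,"ty":0,"tz":0,"roll":0}]'; python3 chk.py;  python3 -m handwheel '[{"tx":0,"ty":0,"tz":0.15,"roll":0},{"tx":0,"ty":0,"tz":0.15,"roll":0},{"tx":0,"ty":0,"tz":0,"roll":0}]'; python3 chk.py
python3 - <<'E'
from h import *
im,d,p,C=grab('wrist'); np.savez('w5.npz',im=im,d=d,C=C,T=toolT()); im2,_,_,_=grab('scene')
save('w5',np.hstack([im[100:384,130:380],cv2.resize(im2[130:230,200:288],(250,284),interpolation=2)]))
E
```

```text
t: 11.95
tcp_pos: [0.5051, -0.0811, 0.3779]
tcp_rot: [3.075, -0.026, 0.107]
wrist_force: [0.6, -1.0, -1.2]
finger_gap: 0.34
tip [-19.1   1.  135.3]
dip [0.000e+00 1.000e-01 1.489e+02]
lvl [ 18.5   0.4 144.3]
F [ 0.6 -1.  -1.2] rot [ 3.075 -0.026  0.107]
t: 12.2
tcp_pos: [0.5053, -0.0813, 0.3753]
tcp_rot: [3.075, -0.027, 0.107]
wrist_force: [-1.3, 0.3, 1.4]
finger_gap: 0.349
tip [-19.3   0.8 132.7]
dip [ -0.2  -0.  146.3]
lvl [ 18.3   0.3 141.7]
F [-1.3  0.3  1.4] rot [ 3.075 -0.027  0.107]
```

View pics/w5.png

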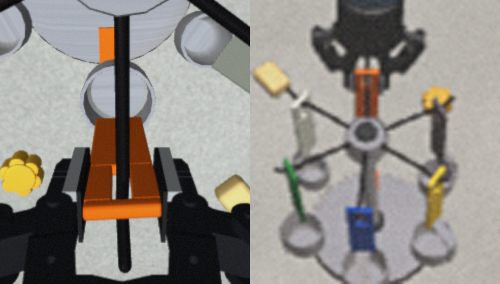

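The wire passes through the slot under the handle's top bar, and the tip shows outside at (124,268). The wrist force has gone from −1.2 to +1.4 N, so the hook now carries the ladle. Release gently.

```bash
python3 -m handwheel '[{"tx":0,"ty":0,"tz":0.05,"roll":0},{"tx":0,"ty":0,"tz":0,"roll":0}]'; python3 -m handwheel '[{"tx":0,"ty":0,"tz":0,"roll":0},{"tx":0,"ty":0,"tz":0,"roll":0}]' 3.3; python3 -m handwheel '[{"tx":0,"ty":0,"tz":0,"roll":0},{"tx":0,"ty":0,"tz":0,"roll":0},{"tx":0,"ty":0,"tz":0,"roll":0}]' 4.8
python3 - <<'E'
from h import *
im,d,p,C=grab('wrist'); T=toolT(); np.savez('w6.npz',im=im,d=d,C=C,T=T); save('w6',im); P=cloud(d,p,C)
hs=cv2.cvtColor(im,cv2.COLOR_RGB2HSV); m=(hs[...,0]<16)&(hs[...,1]>150)&(P[...,2]>.13); q=(np.c_[P[m],np.ones(m.sum())]@np.linalg.inv(T).T)[:,:3]; q=q[np.abs(q[:,1])<.03]
print('handle tool y',np.percentile(q[:,1],[1,99]).round(4),'world',np.percentile(P[m],[1,50,99],axis=0).round(4))
E
```

```text
t: 12.47
tcp_pos: [0.5053, -0.0813, 0.3754]
tcp_rot: [3.075, -0.027, 0.107]
wrist_force: [-0.6, 0.1, 0.9]
finger_gap: 0.345
t: 12.63
tcp_pos: [0.5055, -0.0813, 0.3755]
tcp_rot: [3.075, -0.028, 0.107]
wrist_force: [-0.1, -0.4, -0.1]
finger_gap: 0.386
t: 12.88
tcp_pos: [0.5057, -0.0815, 0.3754]
tcp_rot: [3.075, -0.029, 0.107]
wrist_force: [-0.5, 1.0, -0.7]
finger_gap: 0.558
handle tool y [-0.022   0.0138] world [[ 0.5062 -0.1041  0.1396]
 [ 0.5143 -0.0857  0.2163]
 [ 0.5428 -0.0729  0.2387]]
```

```bash
python3 -m handwheel '[{"tx":0,"ty":0,"tz":0,"roll":0},{"tx":0,"ty":0,"tz":0,"roll":0},{"tx":0,"ty":0,"tz":-0.5,"roll":0},{"tx":0,"ty":0,"tz":-1,"roll":0}]' 6; python3 -m handwheel '[{"tx":0,"ty":0,"tz":-1,"roll":0},{"tx":0,"ty":0,"tz":-2,"roll":0},{"tx":0,"ty":0,"tz":-3,"roll":0},{"tx":0,"ty":0,"tz":-3,"roll":0},{"tx":0,"ty":0,"tz":-3,"roll":0},{"tx":-1,"ty":0,"tz":0,"roll":0},{"tx":0,"ty":0,"tz":0,"roll":0},{"tx":0,"ty":0,"tz":0,"roll":0},{"tx":0,"ty":0,"tz":0,"roll":0},{"tx":0,"ty":0,"tz":0,"roll":0},{"tx":0,"ty":0,"tz":0,"roll":0},{"tx":0,"ty":0,"tz":0,"roll":0}]'
python3 - <<'E'
from h import *
a=[]
for i in range(3):
    im,d,p,C=grab('wrist'); P=cloud(d,p,C); T=toolT()
    hs=cv2.cvtColor(im,cv2.COLOR_RGB2HSV); m=(hs[...,0]<16)&(hs[...,1]>150)&(P[...,2]>.19)&(P[...,2]<.26); q=P[m]; q=q[np.hypot(*(q[:,:2]-[.505,-.09]).T)<.05]
    print(len(q),q.mean(0).round(4),'top band',q[q[:,2]>.23].mean(0).round(4),q[:,2].max().round(4), 'y',q[:,1].min().round(4),q[:,1].max().round(4))
save('w7',im); im,d,p,C=grab('top'); save('top7',np.hstack([cv2.resize(im[185:245,225:305],(400,300),interpolation=2),cv2.resize(cv2.imread('pics/w7.png')[:,:,::-1],(400,300))]))
E
```

```text
t: 13.27
tcp_pos: [0.5045, -0.0806, 0.3893]
tcp_rot: [3.075, -0.025, 0.107]
wrist_force: [0.3, -0.2, -0.4]
finger_gap: 0.698
t: 14.27
tcp_pos: [0.4896, -0.0728, 0.5229]
tcp_rot: [3.075, -0.032, 0.108]
wrist_force: [0.1, -0.2, -0.4]
finger_gap: 0.701
703 [ 0.5122 -0.0901  0.2251] top band [ 0.5116 -0.0903  0.2366] 0.2396 y -0.105 -0.076
734 [ 0.5124 -0.0897  0.2247] top band [ 0.5118 -0.0903  0.2366] 0.2398 y -0.1049 -0.0751
751 [ 0.5126 -0.0895  0.2244] top band [ 0.5119 -0.0902  0.2365] 0.2399 y -0.1049 -0.0748
```

View pics/top7.png

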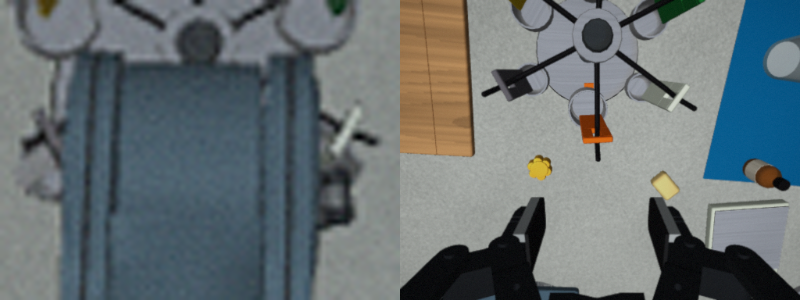

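Hanging in the dip: handle top at 0.2366 m (expected 0.2365), about 92 mm from the axis. Let it settle, check the hook angle once more and hand in.

```bash
python3 -m handwheel '[{"tx":0,"ty":0,"tz":0,"roll":0},{"tx":0,"ty":0,"tz":0,"roll":0},{"tx":0,"ty":0,"tz":0,"roll":0},{"tx":0,"ty":0,"tz":0,"roll":0},{"tx":0,"ty":0,"tz":0,"roll":0},{"tx":0,"ty":0,"tz":0,"roll":0},{"tx":0,"ty":0,"tz":0,"roll":0},{"tx":0,"ty":0,"tz":0,"roll":0},{"tx":0,"ty":0,"tz":0,"roll":0},{"tx":0,"ty":0,"tz":0,"roll":0},{"tx":0,"ty":0,"tz":0,"roll":0},{"tx":0,"ty":0,"tz":0,"roll":0},{"tx":0,"ty":0,"tz":0,"roll":0},{"tx":0,"ty":0,"tz":0,"roll":0},{"tx":0,"ty":0,"tz":0,"roll":0},{"tx":0,"ty":0,"tz":0,"roll":0}]'
python3 - <<'E'
from h import *
for i in range(2):
    im,d,p,C=grab('wrist'); P=cloud(d,p,C)
    hs=cv2.cvtColor(im,cv2.COLOR_RGB2HSV); m=(hs[...,0]<16)&(hs[...,1]>150)&(P[...,2]>.13)&(P[...,2]<.26); q=P[m]; q=q[np.hypot(*(q[:,:2]-[.505,-.09]).T)<.05]
    print(len(q),'top band',q[q[:,2]>.23].mean(0).round(4),'low',q[q[:,2]<.2].mean(0).round(4))
f=lambda a,b:((a-400)*1.28,b*1.28)
for t in onz(p,C,[f(598,159),f(485,95),f(695,108)],.243): v=t[:2]-[.6015,-.081]; print(t.round(4),(np.degrees(np.arctan2(v[1],v[0]))%360).round(1),np.hypot(*v).round(4))
job.finish_job()
E
```

```text
t: 15.8
tcp_pos: [0.4897, -0.0729, 0.523]
tcp_rot: [3.075, -0.032, 0.108]
wrist_force: [-0.6, -0.2, -0.3]
finger_gap: 0.701
931 top band [ 0.5115 -0.0904  0.2367] low [ 0.5137 -0.0898  0.1734]
955 top band [ 0.5115 -0.0904  0.2366] low [ 0.514  -0.0883  0.1732]
[ 0.4914 -0.0929  0.243 ] 186.2 0.1107
[0.5428 0.0143 0.243 ] 121.6 0.1119
[ 0.5501 -0.1798  0.243 ] 242.5 0.1114
the job is handed in; nothing more can be done
```

I turned the carousel about 127° by pushing a wire sideways with the closed fingers, until the empty hook stood at the front. Then I hung the orange ladle in that hook's dip, let go and backed off. I handed the job in at about 16 s of the 72 s allowed; it reports no verdict.

- **Hook position:** The empty hook's nominal line is at about 182°, while the mark's line is at about 186.5°. That puts it roughly 7 mm to the side of the mark's line, against 20 mm allowed. The real wire is bent by about 4° and lies almost over the mark.
- **Ladle:** The top of its handle is at 0.2366 m (0.2365 m expected when fully home). The slot is about 92 mm from the axis and about 6 mm off the nominal line. It hangs nearly upright and was practically still in the last pictures.
- **Forces and the robot:** The wrist force read at most about 8 N while pushing the wire and about 2 N while hanging the ladle. These are readings at the end of each move; peaks in between were not recorded. The fingers are clear of everything.
- **Not measured:** I did not measure the loose items again at the end. Those in the last picture (both soaps, jar, bottle) looked unmoved.

No final check failed. The tool kept a tilt of about 4° after the pushing, which the moves cannot correct, and it did no harm.

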